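# Press the sample-jar lids home in order

## Task

The grey press-in lids of the three amber sample jars are standing proud. With the fingertips, gently press each lid straight down until it is fully home on its rim: the tall narrow jar first, then the middle-sized one, and last the low wide one. Do not pick up, shove or tip the jars, and leave everything else on the bench where it is.

Things in the scene. Friction and masses are not known exactly. Their poses are not given: they have to be found in the camera images.
- jar_tall: the tall narrow amber glass jar, round, 46 mm across and 105 mm high without its lid, loose on the bench, 0.15 to 0.42 kg. Origin: centre of its underside; z points up along the jar
- lid_tall (a joint): how far the grey press-in lid of the tall narrow jar has been pushed in (m): 0 = standing 12 mm proud of the rim, 0.012 = fully home, the disc flat on the rim. It slides straight down against about 4 N of steady friction, stays where it is left and meets a firm stop when home. It starts between 0 and 0.004
- tall_lid_top (a point): centre of the top face of that lid, a flat grey disc 46 mm across and 6 mm thick (its white plug shows below while it stands proud); 123 mm above the jar's underside at joint value 0, 111 mm when fully home. Press here, straight down
- jar_middle: the middle-sized amber glass jar, round, 62 mm across and 75 mm high without its lid, loose on the bench, 0.15 to 0.42 kg. Origin: centre of its underside; z points up along the jar
- lid_middle (a joint): how far the grey press-in lid of the middle-sized jar has been pushed in (m): 0 = standing 12 mm proud of the rim, 0.012 = fully home, the disc flat on the rim. It slides straight down against about 4 N of steady friction, stays where it is left and meets a firm stop when home. It starts between 0 and 0.004
- middle_lid_top (a point): centre of the top face of that lid, a flat grey disc 62 mm across and 6 mm thick (its white plug shows below while it stands proud); 93 mm above the jar's underside at joint value 0, 81 mm when fully home. Press here, straight down
- jar_low: the low wide amber glass jar, round, 82 mm across and 45 mm high without its lid, loose on the bench, 0.15 to 0.42 kg. Origin: centre of its underside; z points up along the jar
- lid_low (a joint): how far the grey press-in lid of the low wide jar has been pushed in (m): 0 = standing 12 mm proud of the rim, 0.012 = fully home, the disc flat on the rim. It slides straight down against about 4 N of steady friction, stays where it is left and meets a firm stop when home. It starts between 0 and 0.004
- low_lid_top (a point): centre of the top face of that lid, a flat grey disc 82 mm across and 6 mm thick (its white plug shows below while it stands proud); 63 mm above the jar's underside at joint value 0, 51 mm when fully home. Press here, straight down
- dishes: stack of two closed white culture dishes, 90 mm across, 29 mm high, loose bystander; origin: centre of its underside
- reagent: small white reagent bottle with blue cap, 36 mm across, 70 mm high, loose bystander; origin: centre of its underside
- spatula: steel lab spatula 170 mm long lying on the bench, loose bystander; origin: centre of its underside (middle of its length)
- plant: tomato seedling in a food can 74 mm across, 100 mm high, leaves to about 230 mm, loose bystander at the far left; origin: centre of its underside
- washer: white wash bottle with red top, 68 mm across, about 195 mm high, loose bystander at the far right; origin: centre of its underside
Not all that is in view belongs to the job. Leave any pink or turquoise look-alike of the jar_middle alone.

How it is judged:
On the way, in this order (a step that is already met when the one before it is completed fails the run):
1. the lid of the tall narrow jar is pressed home (value of joint lid_tall above 0.01 m), for 0.2 s.
2. the lid of the middle-sized jar is pressed home (value of joint lid_middle above 0.01 m), for 0.2 s.
3. the lid of the low wide jar is pressed home (value of joint lid_low above 0.01 m), for 0.2 s.
At the end, for the whole second after the job is handed in: All three lids are pushed in to within 2 mm of fully home; the jars stand upright (within 0.1 rad) and still, each within 30 mm of where it started; the bystanders are within 30 mm of where they started (value of joint each of lid_tall, lid_middle, lid_low above 0.01 m and distance of each of jar_tall, jar_middle, jar_low, dishes, reagent, spatula, plant, washer from where it was at the start of the episode below 0.03 m and angle between each of jar_tall, jar_middle, jar_low's own z axis and vertical below 0.1 rad and linear speed of each of jar_tall, jar_middle, jar_low below 0.02 m/s); the robot touches nothing.
It fails at once if a jar or lid is pressed or struck with more than 30 N (contact force between any of the fingers, the arm and jar_tall above 30 N or contact force between any of the fingers, the arm and jar_middle above 30 N or contact force between any of the fingers, the arm and jar_low above 30 N).
It fails at once if a jar is lifted more than 10 mm off the bench (height (world z) of any of jar_tall, jar_middle, jar_low above 0.01 m).
It fails at once if a jar is shoved more than 30 mm (distance of any of jar_tall, jar_middle, jar_low from where it was at the start of the episode above 0.03 m).
It fails at once if a jar is tipped by more than 0.3 rad (angle between any of jar_tall, jar_middle, jar_low's own z axis and vertical above 0.3 rad).
It fails at once if a bystander is moved more than 30 mm (distance of any of dishes, reagent, spatula, plant, washer from where it was at the start of the episode above 0.03 m).
It also fails if it takes over 51 s, if anything falls off the work surface, if the arm or the gripper's body presses on something with over 40 N, if the wrist force passes 120 N, or if a joint passes its speed limit or range.

## Robot

A 7-joint arm with a two-finger parallel gripper is mounted at the origin on the work surface. World frame = base frame: x ahead of the robot, y to its left, z up, the work surface at z = 0. Lengths are in m, angles in rad, forces in N, time in s.
With the tool pointing down it reaches from about 0.4 to 0.85 m from the base axis. Payload 10.4 kg.
Tool frame: the origin (TCP) lies midway between the tips of the shut fingers; the grasp point (between the pads) lies 19 mm behind it; z points along the fingers, y is the line along which they close (so a half turn about z gives the same grasp; the last joint's range is limited). The gripper opens to 87 mm and grips with 3 to 60 N. Pads are 19 mm wide; open, the fingers measure 117 mm over their backs; the gripper's body (75 mm by 190 mm) begins 51 mm behind the grasp point.
Start: joints at [-1.294, 0.332, -0.065, 1.46, 0.022, 1.35, -0.088], TCP at [0.185, 0.597, 0.223] pointing down, gripper open.
Joint ranges: [-2.6, 2.6], [-0.5, 2.12], [-1.47, 1.34], [0.16, 2.42], [-1.27, 4.41], [0.06, 2.06], [-2.6, 2.6]. Speed limits (rad/s): [2.22, 2.22, 2.79, 2.79, 3.14, 3.14, 3.14].

## Interface

Orientations are given as a unit quaternion [x, y, z, w].
In Python, from bench import r gives the robot as it stands.
- The arm moves only by the tool arm_command, never from a script. Its argument "moves" is one flat list of numbers, 4 for each row, row after row: the shift along the tool's x, y, z in cm, then the turn about the tool's z in degrees. A call has 1 to 12 rows; each row shifts and turns the commanded pose from where the row before left it, along the tool's axes as they then stand; what a row does not reach is not made up. A row lasts 1/12 s, in which the tool goes at most 41.7 mm and 7.16 degrees, less where a joint would pass 70% of its speed; a pose out of reach is approached as far as the arm can. A call with a gripper value outside its range is refused whole. "fingers" is the opening in per cent of the stroke, from 0 (shut) to 100 (fully open), set as the call begins (left out, the last holds). The fingers move at their own pace and stop on an object; "squeeze" is the grip in N (left out, the last holds). Time passes only in rows, so rows that do not move let the fingers close. It gives the time, the measured TCP pose, the force, the opening and the grip force at its end, in the units of the state.
- r.read_state(): the state, without advancing time (a new reading comes with each control period).
- r.camera(name): name is "scene" or "top"; returns the picture (480x640x3 uint8, red, green, blue); there is no depth.
- r.camera_info(name): a dict with "fx", "fy", "cx", "cy" (pixels), "k1" (the pictures are not rectified: a ray, as slopes to the right and down, at radius r is drawn at 1 + k1 r^2 times it, then the intrinsics apply), "origin" and "attitude" of the camera in the world. Camera axes: x right, y up, looking along -z (the intrinsics and any distortion apply to the point x, -y, -z); pixel columns grow to the right and rows downward; lengths in m; the calibration is good to about 2 mm. A picture is of the moment at which its call begins. camera_info takes no time and is no camera call.
- r.close_job(): hands the job in; it is judged then, once.
The state is a dict: "time": time; "joint_positions": joint angles; "joint_vel": joint speeds; "joint_torque": joint torques, N m; "ee_pos": TCP position; "eef_rot": TCP orientation; "ft_force": force on the tool from outside, world axes, zero at the start; "torque": the same for the moment, N m; "width": finger opening in m; "grip_force": force on a finger pad.
Only numpy, scipy, OpenCV 4.12 (cv2) and the standard library are available. Lean on these libraries where they do the work, as an engineer would, in place of code of your own. Each camera call takes 0.05 s, during which the arm holds its last target. There are 200 camera calls.

## Working session

There is one attempt and no reset: what is moved stays moved. The work goes in short steps, Python scripts to look and compute and a tool call to move; the robot and the scene stay as the last step left them, time stands still between calls to the robot, and variables do not carry over. Pictures are saved under pics/ and viewed, at most 10 in all, crops included, and the job is handed in when it is done.

Besides the shell and the picture viewer there is one more tool, called after "Emit:" in YAML: its name, and indented under it one key for each argument. arm_command: Moves the arm, as the interface text tells. Its arguments: {"type":"object","properties":{"moves":{"type":"array"},"fingers":{"type":"number"},"squeeze":{"type":"number"}},"required":["moves"]}

```bash
mkdir -p pics
python3 - <<'E'
from bench import r
import cv2
for n in("top","scene"):
    cv2.imwrite(f"pics/{n}0.png",r.camera(n)[:,:,::-1]); print(r.camera_info(n))
print(r.read_state())
E
```

```text
{'fx': 453.81117494344176, 'fy': 453.81117494344176, 'cx': 313.99231264679776, 'cy': 243.8528027796875, 'k1': -0.09129918508692081, 'origin': array([0.46452745, 0.02059641, 1.23322615]), 'attitude': array([ 0.02545448, -0.022862  , -0.70114884,  0.71219358])}
{'fx': 435.6813439171476, 'fy': 435.6813439171476, 'cx': 319.9708804688948, 'cy': 240.8051835291366, 'k1': 0.03338850344232398, 'origin': array([ 1.18264917, -0.22466727,  0.68144039]), 'attitude': array([0.34068398, 0.24238844, 0.50953388, 0.75203557])}
{'time': 0.1, 'joint_positions': array([-1.2936109 ,  0.33281408, -0.06469356,  1.46084443,  0.02159919,
        1.34991371, -0.0884968 ]), 'joint_vel': array([-0.00120248, -0.0018431 ,  0.00142667, -0.00021743,  0.00191137,
       -0.00068111,  0.0015642 ]), 'joint_torque': array([ 1.09891880e-03, -6.24535418e+01,  2.45084701e-02, -3.90725541e+01,
       -6.14691409e-02,  3.62970075e-02,  2.53668634e-05]), 'ee_pos': array([0.18447663, 0.59679165, 0.22183627]), 'eef_rot': array([ 1.49324168e-01,  9.88788087e-01, -6.38676526e-04, -6.64145415e-05]), 'ft_force': array([-0.17029215, -0.54618498,  0.15194555]), 'torque': array([ 0.03139957, -0.01011309,  0.02658218]), 'grip_force': 0.0, 'width': 0.08726561147881433}
```

View pics/top0.png

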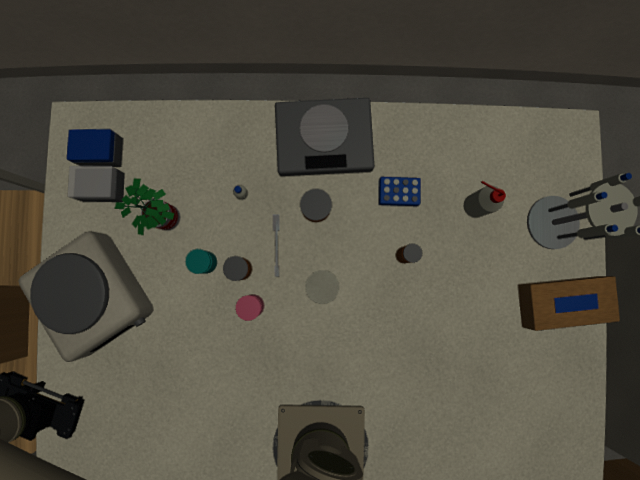

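View pics/scene0.png

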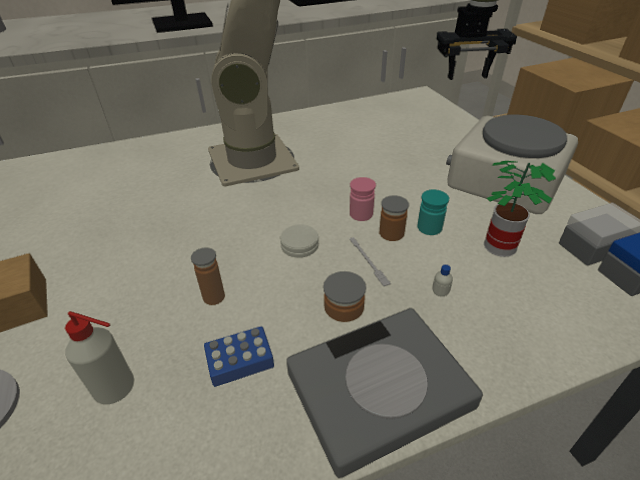

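Top view: tall lid near (412,253), middle lid (237,267), low lid (316,205). I'll enlarge these for accurate centres.

Run:
```python
import cv2,numpy as np
im=cv2.imread("pics/top0.png"); sc=cv2.imread("pics/scene0.png")
o=[]
for I,cs in((im,[(412,253),(237,267),(316,205)]),(sc,[(204,258),(394,205),(344,288)])):
    row=[]
    for u,v in cs:
        c=cv2.resize(I[v-25:v+25,u-25:u+25],(250,250),interpolation=cv2.INTER_CUBIC)
        c=cv2.convertScaleAbs(c,alpha=1.6)
        for k in range(0,250,50): cv2.putText(c,str(u-25+k//5),(k,8),0,.3,(255,255,255)); cv2.putText(c,str(v-25+k//5),(0,k+8),0,.3,(0,255,255)); cv2.line(c,(k,0),(k,250),(90,90,90),1);cv2.line(c,(0,k),(250,k),(90,90,90),1)
        row.append(c)
    o.append(np.hstack(row))
cv2.imwrite("pics/crop.png",np.vstack(o))
```

```text
(no output)
```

View pics/crop.png

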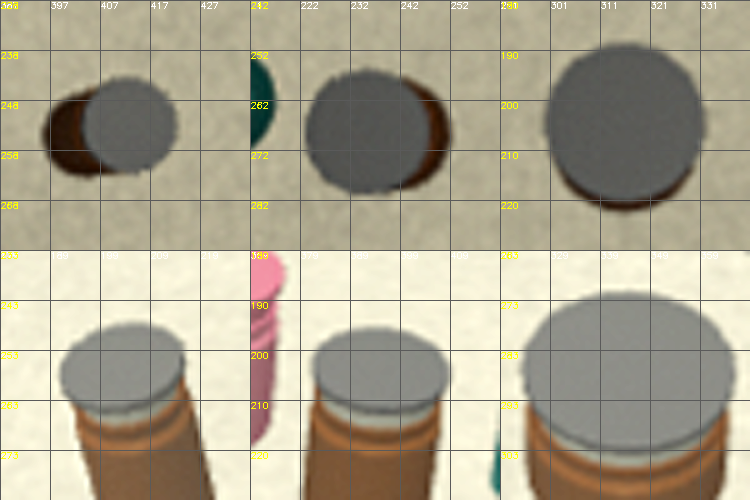

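```bash
cat > h.py <<'E'
import numpy as np
from bench import r
from scipy.spatial.transform import Rotation as R
def ray(n,u,v):
    c=r.camera_info(n); d=np.array([(u-c['cx'])/c['fx'],(v-c['cy'])/c['fy']]); s=d.copy()
    for _ in range(20): s=d/(1+c['k1']*(s@s))
    return c['origin'],R.from_quat(c['attitude']).apply([s[0],-s[1],-1])
def onz(n,u,v,z):
    o,d=ray(n,u,v); return o+d*(z-o[2])/d[2]
def to(p):
    s=r.read_state(); q=R.from_quat(s['eef_rot'])
    return q.inv().apply(np.array(p)-s['ee_pos'])*100
E
python3 - <<'E'
from h import *
for n,a,b,z in(("tall",(412.5,252.6),(203.1,255.2),.121),("mid",(235.2,267.8),(394.5,204.3),.091),("low",(315.7,204),(344.3,288),.061)):
    print(n,onz("top",*a,z).round(4),onz("scene",*b,z).round(4))
for n,u,v,z in(("plant",165,215,.1),("washer",485,203,.15),("reagent",240,190,.07)): print(n,onz("top",u,v,z).round(3))
print(R.from_quat(r.read_state()['eef_rot']).as_matrix().round(3))
E
```

```text
tall [ 0.5228 -0.2176  0.121 ] [ 0.5233 -0.218   0.121 ]
mid [0.479  0.2232 0.091 ] [0.4819 0.2212 0.091 ]
low [0.6489 0.0227 0.061 ] [0.6529 0.021  0.061 ]
plant [0.61  0.405 0.1  ]
washer [ 0.645 -0.39   0.15 ]
reagent [0.682 0.22  0.07 ]
[[-0.955  0.295 -0.   ]
 [ 0.295  0.955 -0.001]
 [-0.    -0.001 -1.   ]]
```

Emit:
arm_command:
  moves: [-3.2,-2.2,0,0,-3.2,-2.2,0,0,-3.2,-2.2,0,0,-3.2,-2.2,0,0,-3.2,-2.2,0,0,-3.2,-2.2,0,0,-3.2,-2.2,0,0,-3.2,-2.2,0,0,-3.2,-2.2,0,0,-3.2,-2.2,0,0,-3.2,-2.2,0,0,0,0,0,0]
  fingers: 0

```text
time: 1.1
ee_pos: [0.454, 0.2544, 0.2226]
eef_rot: [0.154, 0.988, -0.001, 0.001]
ft_force: [0.5, -0.9, -0.7]
width: 0.0152
grip_force: 0.0
```

```bash
python3 -c "
from h import *
print(to([.523,-.2178,.16]),r.read_state()['joint_positions'].round(2))"
```

```text
[-20.96574192 -42.85034458   6.37845741] [-0.82  0.1   0.23  1.75 -0.02  1.3   0.68]
```

Emit:
arm_command:
  moves: [-1.7,-3.5,0,0,-1.7,-3.5,0,0,-1.7,-3.5,0,0,-1.7,-3.5,0,0,-1.7,-3.5,0,0,-1.7,-3.5,0,0,-1.7,-3.5,0,0,-1.7,-3.5,0,0,-1.7,-3.5,0,0,-1.7,-3.5,0,0,-1.7,-3.5,0,0,0,0,0,0]

```text
time: 2.1
ee_pos: [0.5134, -0.1691, 0.2226]
eef_rot: [0.154, 0.988, -0.002, 0.0]
ft_force: [-1.5, -0.5, 0.2]
width: 0.0006
grip_force: 0.0
```

```bash
python3 -c "
from h import *
print(to([.523,-.2178,.14]),r.read_state()['joint_positions'].round(2))"
```

```text
[-2.38454431 -4.32276227  8.27904865] [-0.34  0.15  0.64  1.72 -0.09  1.3   1.58]
```

Emit:
arm_command:
  moves: [-1.2,-2.2,1,0,-1.2,-2.1,1,0,0,0,1.5,0,0,0,1.5,0,0,0,1.5,0,0,0,1.2,0,0,0,0,0,0,0,0,0,0,0,0,0]

```text
time: 2.85
ee_pos: [0.525, -0.2092, 0.1463]
eef_rot: [0.149, 0.989, 0.0, 0.0]
ft_force: [0.6, 0.6, 0.7]
width: 0.0003
grip_force: 0.0
```

```bash
python3 -c "
from h import *
import cv2
print(to([.523,-.2178,.14]),r.read_state()['ft_force'])
c=r.camera('scene')[190:320,130:290,::-1];cv2.imwrite('pics/t1.png',cv2.resize(c,None,fx=4,fy=4))"
```

```text
[-0.06100043 -0.87734821  0.62736106] [0.57253768 0.56206667 0.65747387]
```

View pics/t1.png

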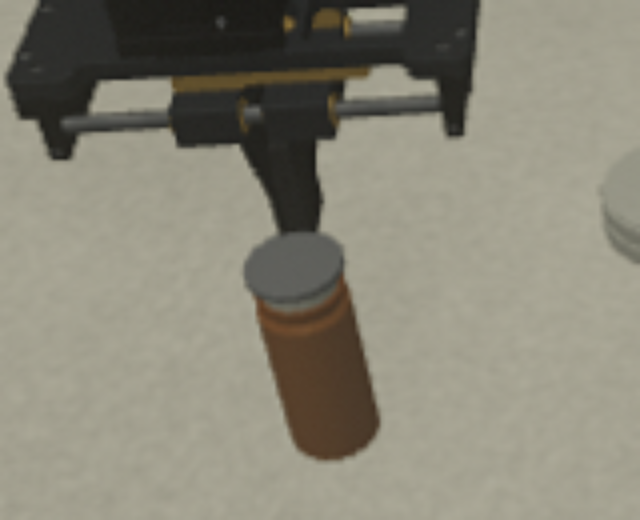

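Tips hang just above the lid (tip 298,232; lid centre 295,265 in the crop), consistent with the remaining 9 mm tool-y offset.

Emit:
arm_command:
  moves: [-0.1,-0.9,0,0,0,0,0.6,0,0,0,0.6,0,0,0,0.3,0,0,0,0,0,0,0,0,0]

```text
time: 3.4
ee_pos: [0.5228, -0.2179, 0.1302]
eef_rot: [0.149, 0.989, 0.0, -0.0]
ft_force: [0.6, -0.2, -0.6]
width: 0.0008
grip_force: 0.0
```

```bash
python3 -c "
from h import *
print(to([.523,-.2178,.111]),r.read_state()['ft_force'])"
```

```text
[-0.02132035  0.01780174  1.9168418 ] [ 0.55968761 -0.17863432 -0.62711905]
```

Emit:
arm_command:
  moves: [0,0,0.3,0,0,0,0.2,0,0,0,0.15,0,0,0,0.15,0,0,0,0.15,0,0,0,0.15,0,0,0,0.15,0,0,0,0.15,0,0,0,0.1,0,0,0,0,0]

```text
time: 4.23
ee_pos: [0.5229, -0.2181, 0.1154]
eef_rot: [0.149, 0.989, 0.0, 0.0]
ft_force: [0.4, -0.1, 1.8]
width: 0.0003
grip_force: 0.6
```

Emit:
arm_command:
  moves: [0,0,0.1,0,0,0,0.1,0,0,0,0.1,0,0,0,0.05,0,0,0,0,0,0,0,0,0]

```text
time: 4.73
ee_pos: [0.5229, -0.2181, 0.1119]
eef_rot: [0.149, 0.989, 0.0, -0.0]
ft_force: [1.1, -0.2, 1.8]
width: 0.0004
grip_force: 0.7
```

Emit:
arm_command:
  moves: [0,0,0.05,0,0,0,0.05,0,0,0,0,0,0,0,0,0]

```text
time: 5.07
ee_pos: [0.5231, -0.2182, 0.1115]
eef_rot: [0.149, 0.989, 0.0, 0.0]
ft_force: [-1.1, -0.1, 7.6]
width: 0.0007
grip_force: 3.6
```

Stopped at 0.1115 with 7.6 N: home. Retract and go to the middle jar.

Emit:
arm_command:
  moves: [0,0,0.05,0,0,0,0,0,0,0,-1,0,0,0,-3,0,0,0,-4,0,1.5,3.6,0,0,1.5,3.6,0,0,1.5,3.6,0,0,1.5,3.6,0,0,1.5,3.6,0,0,1.5,3.6,0,0,1.5,3.6,0,0]

```text
time: 6.07
ee_pos: [0.4963, 0.0553, 0.1909]
eef_rot: [0.149, 0.989, 0.0, 0.0]
ft_force: [1.4, 0.2, -0.1]
width: 0.0001
grip_force: 0.0
```

Emit:
arm_command:
  moves: [1.5,3.6,0,0,1.5,3.6,0,0,1.5,3.6,0,0,1.5,3.6,0,0,0,0,0,0,0,0,0,0]

```text
time: 6.57
ee_pos: [0.4813, 0.211, 0.1903]
eef_rot: [0.147, 0.989, -0.0, -0.0]
ft_force: [-1.1, -1.7, -0.4]
width: 0.0007
grip_force: 0.0
```

```bash
python3 -c "
from h import *
print(to([.4805,.222,.1]),r.read_state()['ft_force'])"
```

```text
[0.39555384 1.03494969 9.02888326] [-1.08937157 -1.67336495 -0.38990924]
```

Emit:
arm_command:
  moves: [0.4,1.0,2,0,0,0,2,0,0,0,2,0,0,0,1.5,0,0,0,0.8,0,0,0,0,0,0,0,0,0]

```text
time: 7.15
ee_pos: [0.4817, 0.2188, 0.108]
eef_rot: [0.15, 0.989, -0.0, 0.0]
ft_force: [1.1, 0.2, -0.5]
width: 0.0005
grip_force: 0.0
```

```bash
python3 -c "
from h import *
import cv2
print(to([.4805,.222,.081]),r.read_state()['ft_force'])
c=r.camera('scene')[140:270,130:450,::-1];cv2.imwrite('pics/t2.png',cv2.resize(c,None,fx=2.5,fy=2.5))"
```

```text
[0.21085978 0.26821045 2.70067745] [ 1.06408075  0.23813429 -0.50978802]
```

View pics/t2.png

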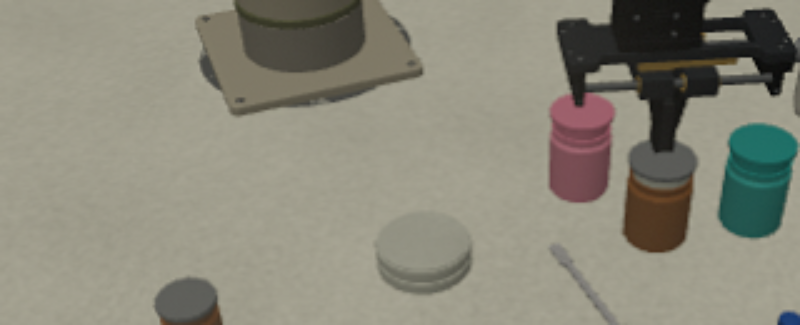

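Tip sits over the middle lid (662,160), the tall lid shows no white band. Press on.

Emit:
arm_command:
  moves: [0.2,0.3,0.6,0,0,0,0.4,0,0,0,0.2,0,0,0,0.15,0,0,0,0.15,0,0,0,0.15,0,0,0,0.15,0,0,0,0.15,0,0,0,0.15,0,0,0,0.15,0,0,0,0,0,0,0,0,0]

```text
time: 8.2
ee_pos: [0.4802, 0.2232, 0.0848]
eef_rot: [0.149, 0.989, -0.0, -0.0]
ft_force: [-0.9, 0.6, -0.3]
width: 0.0004
grip_force: 0.0
```

Emit:
arm_command:
  moves: [0,0,0.1,0,0,0,0.1,0,0,0,0.1,0,0,0,0.05,0,0,0,0,0,0,0,0,0]

```text
time: 8.7
ee_pos: [0.4803, 0.2231, 0.0815]
eef_rot: [0.149, 0.989, 0.0, -0.0]
ft_force: [-0.8, -0.2, 2.6]
width: 0.0004
grip_force: 1.3
```

Emit:
arm_command:
  moves: [0,0,0.05,0,0,0,0.05,0,0,0,0.03,0,0,0,0,0,0,0,0,0]

```text
time: 9.12
ee_pos: [0.4808, 0.2233, 0.0814]
eef_rot: [0.149, 0.989, 0.001, 0.0]
ft_force: [-4.3, -2.4, 15.0]
width: 0.0007
grip_force: 7.6
```

Emit:
arm_command:
  moves: [0,0,-1,0,0,0,-2,0,0,0,-3,0,-3.1,-2.0,0,0,-3.1,-2.0,0,0,-3.1,-2.0,0,0,-3.1,-2.0,0,0,-3.1,-2.0,0,0,-3.1,-2.0,0,0,-3.1,-2.0,0,0,0,0,2,0,0,0,1,0]

```text
time: 10.12
ee_pos: [0.6467, 0.0224, 0.1088]
eef_rot: [0.151, 0.988, -0.001, -0.0]
ft_force: [0.1, 0.5, -0.7]
width: 0.0006
grip_force: 0.0
```

Emit:
arm_command:
  moves: [0,0,0,0,0,0,0,0]

```text
time: 10.28
ee_pos: [0.6455, 0.0266, 0.1098]
eef_rot: [0.149, 0.989, 0.0, -0.001]
ft_force: [-0.3, 0.7, -0.8]
width: 0.0006
grip_force: 0.0
```

```bash
python3 -c "
from h import *
import cv2
print(to([.651,.022,.051]),r.read_state()['ft_force'])
c=r.camera('scene')[150:350,180:450,::-1];cv2.imwrite('pics/t3.png',cv2.resize(c,None,fx=2.5,fy=2.5))"
```

```text
[-0.67198026 -0.27638433  5.87438224] [-0.29640652  0.71638079 -0.75077406]
```

View pics/t3.png

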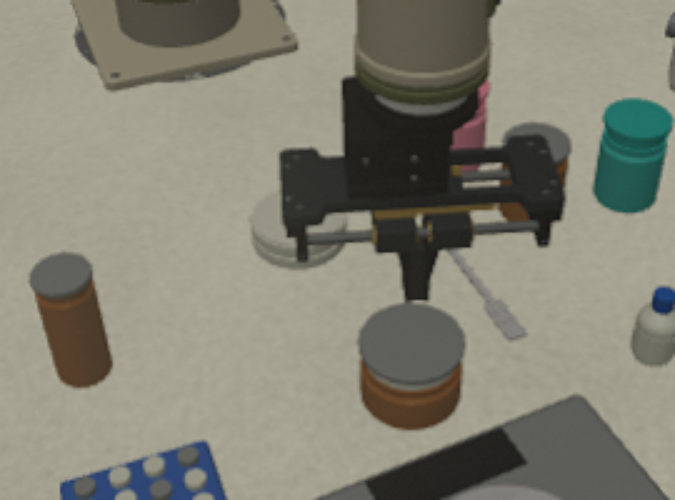

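The tip (415,298) is above the low lid (412,345); tall and middle lids are home and in place.

Emit:
arm_command:
  moves: [-0.7,-0.3,1.5,0,0,0,1.5,0,0,0,0.9,0,0,0,0.4,0,0,0,0.15,0,0,0,0.15,0,0,0,0.15,0,0,0,0.15,0,0,0,0.15,0,0,0,0.15,0,0,0,0.15,0,0,0,0,0]

```text
time: 11.33
ee_pos: [0.6525, 0.0205, 0.0568]
eef_rot: [0.149, 0.989, 0.0, 0.0]
ft_force: [1.9, 0.9, 2.7]
width: 0.0004
grip_force: 1.0
```

Emit:
arm_command:
  moves: [0,0,0.15,0,0,0,0.15,0,0,0,0.1,0,0,0,0.1,0,0,0,0.05,0,0,0,0,0,0,0,0,0]

```text
time: 11.92
ee_pos: [0.6525, 0.0205, 0.0515]
eef_rot: [0.149, 0.989, 0.0, 0.0]
ft_force: [0.7, 2.0, 5.7]
width: 0.0006
grip_force: 2.6
```

Emit:
arm_command:
  moves: [0,0,0.05,0,0,0,0.04,0,0,0,0,0,0,0,0,0,0,0,0,0]

```text
time: 12.33
ee_pos: [0.6525, 0.0205, 0.0514]
eef_rot: [0.149, 0.989, 0.0, 0.0]
ft_force: [-1.8, 1.8, 11.1]
width: 0.0007
grip_force: 6.1
```

Home. Retract up and back, then check.

Emit:
arm_command:
  moves: [0,0,-1,0,0,0,-3,0,0,0,-4,0,0,0,-4,0,0,0,-3,0,3,0,0,0,3,0,0,0,3,0,0,0,3,0,0,0,0,0,0,0,0,0,0,0,0,0,0,0]

```text
time: 13.33
ee_pos: [0.5375, 0.0554, 0.2005]
eef_rot: [0.149, 0.989, -0.0, 0.0]
ft_force: [0.9, 0.1, 0.7]
width: 0.0008
grip_force: 0.0
```

```bash
python3 -c "
from h import *
import cv2
c=r.camera('scene')[150:400,50:450,::-1];cv2.imwrite('pics/t4.png',cv2.resize(c,None,fx=2,fy=2))"
```

```text
(no output)
```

View pics/t4.png

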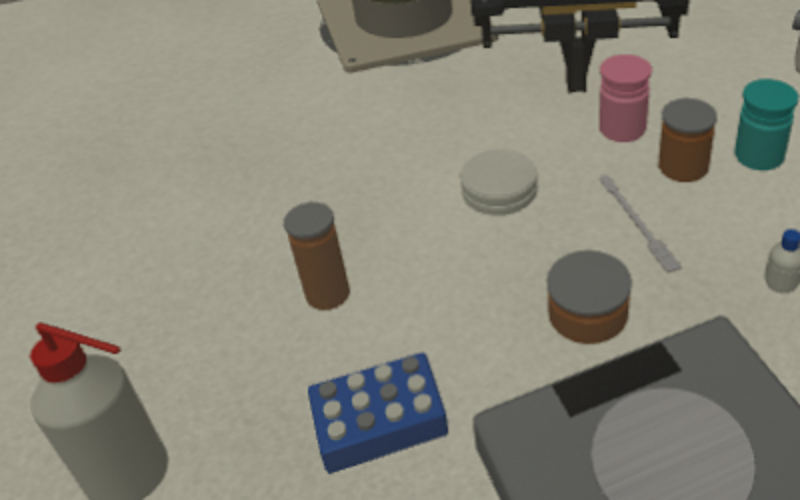

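All three lids sit flush (tall 310,220; middle 688,117; low 589,283), with everything in place.

```bash
python3 -c "
from bench import r
print(r.close_job())"
```

```text
the job is handed in; nothing more can be done
None
```

All three lids were pressed home in order (tall, middle, low) with at most about 15 N read at the wrist. The last picture showed them flush and the jars and bystanders in view unmoved (the plant was outside that crop). The job is handed in, but no verdict came back.

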